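Clamp a gift box with the handwheel and lid it

TASK

Stand the open wooden gift box wholly on the clamp's plywood bed, lengthwise between the fence and the sprung jaw, let go of it, and wind the handwheel clockwise by its knob until the jaw pad holds the box firmly against the fence. Then lay the flat wooden lid on the clamped box, centred and square to it, and let go. Leave the burner and the flask alone.

Things in the scene. Friction and masses are not known exactly. Their poses are not given: they have to be found in the camera images.
- clamp: Fixed grey bench clamp, base 110 x 340 mm, yawed up to 0.25 rad. Origin: table surface, middle of the bed's width (x); y runs along the bed, z up. Plywood bed: x -40 to 40, y -145 to 65, top at z = 30. Fence at the -y end, then the sprung jaw, then a gearbox with the handwheel at y = 135.
- fence: Steel fence block fixed on the bed, 90 mm wide in x, 18 thick, 35 high above the bed. Origin: bottom middle of its face towards the jaw, at y = -125, z = 30 in the clamp's frame.
- fence_face (a point): Middle of the fence face that the box is held against; that face looks along the clamp's +y.
- pad: Black rubber jaw pad, 60 mm wide in x, 30 high, 8 thick, on springs (2 N per mm, at most 8 mm back) in front of the steel carriage. It moves towards the fence (clamp -y) as the wheel is wound. Origin: bottom middle of its face towards the fence, 1 mm above the bed.
- pad_face (a point): Middle of the pad face that looks at the fence. At wheel angle 0 it is 137 mm from the fence face, and 4.77 mm nearer per radian (30 mm per turn).
- wheel_centre (a point): Centre of the handwheel, at (0, 135, 115) mm in the clamp's frame; has the clamp's axes. The wheel axis leans 40 degrees from vertical, away from the bed: its outward direction is (0, 0.643, 0.766) in the clamp's frame. Steel rim radius 50 mm to the bar's centre, bar 12 mm thick, hub 18 mm thick.
- ledge (a point): Middle of the lower edge, on the wheel side, of a small wooden ledge fixed to the clamp, beside and above the wheel's top. In the clamp's frame: x -25 to 90, y 40 to 90 mm, underside z = 235, with small tins on it up to z = 261; two posts at x = 80. It is in the way of a gripper held upright on the knob near the wheel's top: hold it tilted, along the wheel axis.
- knob_grip (a point): On the axis of the black crank knob, a free-spinning cylinder of 20 mm diameter on the rim, parallel to the wheel axis, from 6 to 48 mm above the rim's mid-plane; this point is 30 mm above that plane and 50 mm from the wheel axis. Held at a fixed tool orientation the knob spins while the wheel is wound.
- wheel (a joint): Wheel angle, rad, 0 to 12.57, starts 0 to 3. Grows clockwise as seen facing the wheel from above, which closes the jaw. At 0 the knob is on the clamp's +x side of the wheel; at 1.57 at its top, nearest the ledge. 2 to 4 N at the knob turn it; it stays where left and holds the jaw. Box against fence: pad touches at about 9.85, is fully back at about 11.5.
- box: Open light wooden box holding two small vials, 60 (x) x 90 (y) x 45 mm high, walls 5 mm, 0.25 kg. Origin: centre of its underside. It starts on the table; its 90 mm length goes along the bed.
- riser: Plywood block fixed on the table, 44 x 74 x 20 mm, that the lid starts on. Origin: centre of its underside.
- lid: Plain flat light wooden lid, 64 (x) x 94 (y) x 10 mm thick, 0.06 kg. Origin: centre of its underside. It starts on the riser and overhangs it by 10 mm all round; it sits on the box with 2 mm overhang all round.
- burner: Bystander, terracotta incense burner, 76 mm across, 80 high. Origin: centre of its underside.
- flask: Bystander, green glass flask with brass cap, 56 mm across, 130 high. Origin: centre of its underside.

How it is judged (in metres and radians):
On the way, in this order (a step that is already met when the one before it is completed fails the run):
1. the box stands released on the bed between fence and jaw (x of box in the frame of clamp between -0.012 and 0.012 m and z of box in the frame of clamp between 0.026 and 0.034 m and angle between box's own z axis and vertical below 0.06 rad and contact force between the fingers and box below 0.1 N and linear speed of box below 0.02 m/s and angle between the y axis of box and the y axis of clamp, either way round below 0.15 rad and y of box in the frame of fence_face above 0.04 m and y of box in the frame of pad_face below -0.04 m), for 0.2 s.
2. the handwheel is wound until pad and fence both press on the box (x of box in the frame of clamp between -0.012 and 0.012 m and z of box in the frame of clamp between 0.026 and 0.034 m and angle between box's own z axis and vertical below 0.06 rad and contact force between pad and box above 1.5 N and contact force between fence and box above 1 N), for 0.2 s.
3. the lid lies centred and square on the clamped box, released (all of step 2 and horizontal distance between lid and box below 0.006 m and angle between the y axis of lid and the y axis of box, either way round below 0.08 rad and angle between lid's own z axis and vertical below 0.05 rad and z of lid in the frame of box between 0.041 and 0.049 m and contact force between the fingers and lid below 0.1 N and linear speed of lid below 0.02 m/s), for 0.3 s.
At the end, for the whole second after the job is handed in: The box stands upright on the bed within 12 mm of the bed's centre line, pressed by the pad (over 1.5 N) against the fence (over 1 N); the lid lies flat on it, centred within 6 mm and square within 0.08 rad; both are released and at rest (all of step 3 and contact force between the fingers and box below 0.1 N and linear speed of box below 0.02 m/s); the robot touches nothing.
It fails at once if incense burner moved more than 25 mm or tipped (distance of burner from where it was at the start of the episode above 0.025 m or angle between burner's own z axis and vertical above 0.4 rad).
It fails at once if green flask moved more than 25 mm or tipped (distance of flask from where it was at the start of the episode above 0.025 m or angle between flask's own z axis and vertical above 0.4 rad).
It also fails if it takes over 72 s, if anything falls off the work surface, if the arm or the gripper's body presses on something with over 40 N, if the wrist force passes 120 N, or if a joint passes its speed limit or range.

ROBOT

A 6-joint arm with a two-finger parallel gripper is mounted at the origin on the work surface. World frame = base frame: x ahead of the robot, y to its left, z up, the work surface at z = 0. Lengths are in mm, angles in rad, forces in N, time in s.
With the tool pointing down it reaches from about 300 to 775 mm from the base axis. Payload 14.6 kg.
Tool frame: the origin (TCP) lies on the centre line of the jaws, within the pads' length; the fingertips stand 22 mm ahead of it and the grasp point (between the pads) lies 3 mm ahead of it (manip.tcp_to_tips is the distance from the TCP to the fingertips, in mm); z points along the fingers, y is the direction in which the jaws open and shut (so a half turn about z gives the same grasp; the last joint's range is limited). The gripper opens to 94 mm and grips with 3 to 60 N. Pads are 16 mm wide; open, the fingers measure 119 mm over their backs; the gripper's body (75 mm by 177 mm) begins 78 mm behind the grasp point.
Start: joints at [1.151, 0.3, 1.521, -0, 1.321, -0.067], TCP at [190.037, 516.116, 227.446] pointing down, gripper open.
Joint ranges: [-3.03, 3.03], [-0.79, 2.21], [0.23, 2.52], [-1.04, 4.18], [0, 3.07], [-2.55, 2.55]. Speed limits (rad/s): [2.22, 2.22, 2.57, 3.14, 3.14, 3.14].

INTERFACE

Orientations are given as [roll, pitch, yaw] about the fixed x, y, z axes, in that order (R = Rz(yaw) Ry(pitch) Rx(roll)).
In Python, from cell import manip, vision, workorder gives the robot as it stands.
- The arm moves only by the tool carry_out, never from a script. Its argument "deltas" is a list of rows, each a list of 3 entries, a list of its own where there are three numbers: the shift along the tool's x, y, z in cm, then the turn about the tool's z in degrees, then the opening, from 0 (shut) to 1 (fully open). A call has 1 to 20 rows; each row shifts and turns the commanded pose from where the row before left it, along the tool's axes as they then stand; what a row does not reach is not made up. A row lasts 1/12 s, in which the tool goes at most 41.7 mm and 7.16 degrees, less where a joint would pass 70% of its speed; a pose out of reach is approached as far as the arm can. A call with a gripper value outside its range is refused whole. The fingers move at their own pace and stop on an object; "grip_force" is the grip in N (left out, the last holds). Time passes only in rows, so rows that do not move let the fingers close. It gives the time, the measured TCP pose, the force and the opening at its end, in the units of the state.
- manip.read_state(): the state, without advancing time (a new reading comes with each control period).
- vision.camera(name): name is "scene" or "top" or "wrist"; returns (picture, depth): 420x560x3 uint8, red, green, blue; 420x560 float32, mm along the optical axis (not along the pixel's ray), 0 where there is no reading.
- vision.calibration(name): a dict with "mtx" (3x3 intrinsics, pixels), "eye" and "orientation" of the camera in the world. Camera axes: x right, y down, z forward; pixel columns grow to the right and rows downward; lengths in mm; the calibration is good to about 2 mm. The wrist camera is an equidistant fisheye: a pixel r from the principal point sees the ray r / f radians off the axis. A picture is of the moment at which its call begins: read the wrist's pose just before it. calibration takes no time and is no camera call; for the wrist camera it gives the pose at the moment of the call.
- workorder.sign_off(): hands the job in, once; it reports no verdict.
The state is a dict: "clock": time; "joints": joint angles; "qd": joint speeds; "effort": joint torques, N m; "eef_pos": TCP position; "eef_rot": TCP orientation; "wrist_force": force on the tool from outside, world axes, zero at the start; "moment": the same for the moment, N m; "finger_gap": finger opening in mm.
Only numpy, scipy, OpenCV 4.12 (cv2) and the standard library are available. Lean on these libraries where they do the work, as an engineer would, in place of code of your own. Each camera call takes 0.05 s, during which the arm holds its last target.

## Working session

There is one attempt and no reset: what is moved stays moved. The work goes in short steps, Python scripts to look and compute and a tool call to move; the robot and the scene stay as the last step left them, time stands still between calls to the robot, and variables do not carry over. Pictures are saved under pics/ and viewed, and the job is handed in when it is done.

Besides the shell and the picture viewer there is one more tool, called after ">>>" as a command line: name --argument value ..., lists and objects as JSON in quotes. carry_out: Moves the arm, as the interface text tells. Its arguments: {"type":"object","properties":{"deltas":{"type":"array","items":{"type":"array"}},"grip_force":{"type":"number"}},"required":["deltas"]}

```bash
ls -la; mkdir -p pics; cat > h.py <<'E'
import numpy as np, cv2
from cell import manip, vision, workorder
from scipy.spatial.transform import Rotation as R
E
python3 - <<'E'
from h import *
s=manip.read_state()
for k,v in s.items(): print(k,np.round(v,3))
for n in("scene","top","wrist"):
    c=vision.calibration(n); print(n,c)
for n in("scene","top"):
    p,d=vision.camera(n)
    cv2.imwrite(f"pics/{n}0.png",p[:,:,::-1]); np.save(f"pics/{n}0.npy",d)
E
```

```text
total 12
drwxr-xr-x  3 agent agent 4096 Dec  7 06:28 .
drwxr-xr-x 23 root  root  4096 Dec  7 06:28 ..
drwxr-xr-x  2 agent agent 4096 Dec  7 06:28 pics
clock 0.0
joints [ 1.151  0.301  1.522 -0.     1.321 -0.067]
qd [-0.001 -0.001 -0.001  0.001 -0.     0.001]
effort [-1.0000e-03 -5.3181e+01 -3.5273e+01  7.1000e-02  2.5000e-02 -0.0000e+00]
eef_pos [189.952 515.906 226.881]
eef_rot [-3.14  -0.     2.789]
wrist_force [0.436 0.087 0.442]
moment [-0.025 -0.016 -0.017]
finger_gap 94.074
scene {'mtx': array([[478.35424976,   0.        , 282.02398079],
       [  0.        , 478.35424976, 206.60644759],
       [  0.        ,   0.        ,   1.        ]]), 'eye': array([1446.56029573, -707.76546945,  947.14360637]), 'orientation': array([-2.18369392, -0.00823139,  0.8770103 ])}
top {'mtx': array([[528.68458509,   0.        , 278.21411158],
       [  0.        , 528.68458509, 202.64581609],
       [  0.        ,   0.        ,   1.        ]]), 'eye': array([ 293.70273964,  -10.02094834, 1500.63083941]), 'orientation': array([-2.93302246e+00,  2.36852534e-03, -1.58013702e+00])}
wrist {'mtx': array([[325.1922621 ,   0.        , 279.47176246],
       [  0.        , 325.1922621 , 210.54602452],
       [  0.        ,   0.        ,   1.        ]]), 'eye': array([124.2376381 , 540.06628341, 384.38417518]), 'orientation': array([2.89535892e+00, 2.87396161e-04, 1.21695222e+00])}
```

View pics/scene0.png

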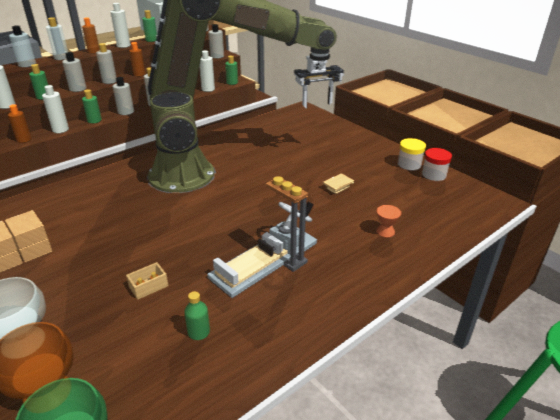

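View pics/top0.png

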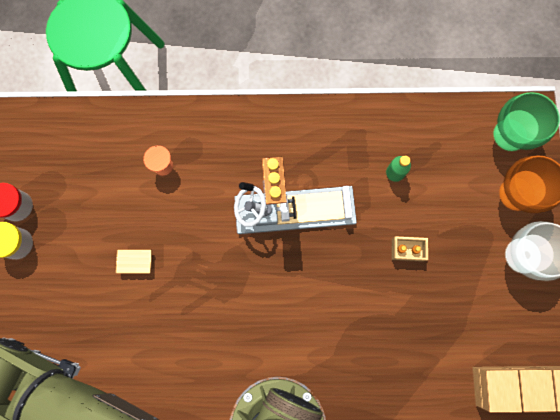

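Top view: the clamp is at about (295,210), with the fence on the right, the wheel on the left and the ledge on its upper side. The box is at (411,250), the lid on its riser at (134,262), the flask at (399,168) and the burner at (158,160). Next I take coarse measurements.

```bash
cat >> h.py <<'E'
def rays(cal,uv):
    uv=np.atleast_2d(np.float64(uv)); K=cal["mtx"]
    x=(uv[:,0]-K[0,2])/K[0,0]; y=(uv[:,1]-K[1,2])/K[1,1]
    return np.c_[x,y,np.ones(len(x))]
def wrays(cal,uv):
    d=rays(cal,uv); r=np.hypot(d[:,0],d[:,1])+1e-12
    return np.c_[d[:,0]/r*np.sin(r),d[:,1]/r*np.sin(r),np.cos(r)]
def rot(cal): return R.from_euler('xyz',cal["orientation"]).as_matrix()
def toplane(cal,uv,z,fish=False):
    d=(wrays if fish else rays)(cal,uv)@rot(cal).T
    e=np.array(cal["eye"]); return e+d*((z-e[2])/d[:,2])[:,None]
def project(cal,P,fish=False):
    p=(np.atleast_2d(P)-cal["eye"])@rot(cal); K=cal["mtx"]
    if fish:
        r=np.hypot(p[:,0],p[:,1])+1e-12; t=np.arctan2(r,p[:,2]); q=p[:,:2]/r[:,None]*t[:,None]
    else: q=p[:,:2]/p[:,2:]
    return q*[K[0,0],K[1,1]]+K[:2,2]
def cloud(cal,depth):
    v,u=np.mgrid[:depth.shape[0],:depth.shape[1]]
    d=rays(cal,np.c_[u.ravel(),v.ravel()])*depth.ravel()[:,None]
    return (d@rot(cal).T+cal["eye"]).reshape(depth.shape+(3,))
def snap(name,tag):
    cal=vision.calibration(name); p,d=vision.camera(name); p=np.ascontiguousarray(p[:,:,::-1])
    cv2.imwrite(f"pics/{tag}.png",p); np.savez(f"pics/{tag}.npz",d=d,mtx=cal["mtx"],eye=cal["eye"],orientation=cal["orientation"])
    return p,d,cal
E
python3 - <<'E'
from h import *
p=cv2.imread("pics/top0.png"); d=np.load("pics/top0.npy"); c=vision.calibration("top")
W=cloud(c,d)
for n,(u0,v0,u1,v1) in dict(box=(385,230,435,268),lid=(110,245,158,280),bed=(290,180,362,232),flask=(380,150,420,190),burner=(140,140,180,180),ledge=(260,150,290,205),wheel=(228,175,290,240)).items():
    w=W[v0:v1,u0:u1].reshape(-1,3); w=w[(w[:,2]>8)&(w[:,2]<400)]
    h=np.histogram(w[:,2],bins=np.arange(0,300,10)); print(n,len(w),{int(b):int(k) for k,b in zip(h[0],h[1]) if k>0})
    if n in("box","lid"):
        w2=w[(w[:,2]>(35 if n=="box" else 20))]
        print(cv2.minAreaRect(np.float32(w2[:,:2])), w2[:,2].max())
    if n in ("flask","burner","ledge"): print(w.min(0),w.max(0))
big=cv2.resize(p[140:280,220:440],None,fx=3.6,fy=3.6,interpolation=cv2.INTER_CUBIC); cv2.imwrite("pics/topcrop.png",big)
E
```

```text
box 653 {0: 88, 10: 116, 20: 116, 30: 107, 40: 202, 50: 24}
((471.084228515625, -374.630859375), (91.30583953857422, 61.17056655883789), 86.58843231201172) 53.247929396267864
lid 803 {0: 10, 10: 5, 20: 310, 30: 476, 40: 2}
((443.16009521484375, 394.8383483886719), (97.4886474609375, 62.5494499206543), 89.02206420898438) 40.78913482771986
bed 2489 {0: 26, 10: 416, 20: 763, 30: 933, 40: 26, 50: 58, 60: 248, 70: 19}
flask 493 {0: 26, 10: 25, 20: 18, 30: 24, 40: 22, 50: 22, 60: 23, 70: 37, 80: 83, 90: 87, 100: 41, 110: 3, 120: 33, 130: 49}
[ 649.99108489 -421.30350436    8.02918532] [ 764.2034263  -311.47825956  137.26157257]
burner 622 {0: 28, 10: 49, 20: 9, 50: 1, 70: 200, 80: 331, 90: 4}
[689.10037192 280.77677041   8.00412548] [798.08097896 390.43814644  91.03237721]
ledge 1119 {0: 13, 10: 30, 20: 9, 30: 8, 40: 1, 50: 7, 60: 27, 70: 17, 90: 2, 130: 1, 140: 23, 150: 38, 230: 8, 240: 462, 250: 237, 260: 236}
[557.235635   -40.89278249   8.22447235] [767.77018833  42.8028575  269.57522753]
wheel 2654 {0: 30, 10: 390, 20: 282, 30: 76, 40: 32, 50: 37, 60: 298, 70: 167, 80: 49, 90: 105, 100: 84, 110: 64, 120: 125, 130: 69, 140: 110, 150: 94, 160: 45, 170: 4, 230: 8, 240: 300, 250: 138, 260: 147}
```

View pics/topcrop.png

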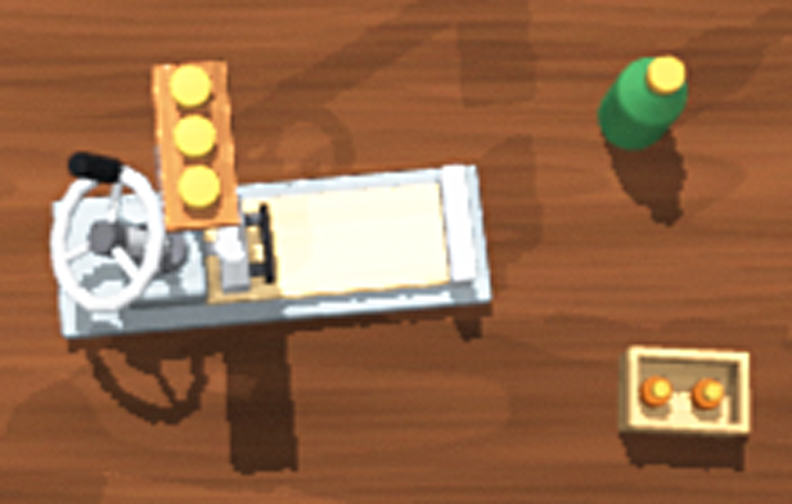

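>>> carry_out --deltas '[[[0,0,-0.7],7,1],[[0,0,-0.7],7,1],[[0,0,-0.7],7,1],[[0,0,-0.7],7,1],[[0,0,-0.7],7,1],[[0,0,-0.7],7,1],[[0,0,-0.7],7,1],[[0,0,-0.7],7,1],[[0,0,-0.7],7,1],[[0,0,-0.7],7,1],[[-1.8,3.2,0],0,1],[[-1.8,3.2,0],0,1],[[-1.8,3.2,0],0,1],[[-1.8,3.2,0],0,1],[[-1.8,3.2,0],0,1],[[-1.8,3.2,0],0,1],[[-1.8,3.2,0],0,1],[[-1.8,3.2,0],0,1],[[0,0,0],0,1],[[0,0,0],0,1]]'

```text
clock: 1.77
eef_pos: [446.6, 370.1, 296.7]
eef_rot: [-3.14, 0.001, 1.564]
wrist_force: [-0.1, -0.5, 0.2]
finger_gap: 93.7
```

```bash
python3 - <<'E'
from h import *
s=manip.read_state(); print({k:np.round(s[k],3) for k in("clock","joints","eef_pos","eef_rot","wrist_force")})
p,d,c=snap("wrist","w_lid"); print(c)
E
```

```text
{'clock': np.float64(1.767), 'joints': array([ 0.629,  0.328,  1.325, -0.   ,  1.49 ,  0.635]), 'eef_pos': array([446.569, 370.073, 296.664]), 'eef_rot': array([-3.140e+00,  1.000e-03,  1.564e+00]), 'wrist_force': array([-0.105, -0.482,  0.2  ])}
{'mtx': array([[325.1922621 ,   0.        , 279.47176246],
       [  0.        , 325.1922621 , 210.54602452],
       [  0.        ,   0.        ,   1.        ]]), 'eye': array([447.34223393, 440.18537453, 454.11319772]), 'orientation': array([ 2.89591422e+00, -1.33173354e-05, -7.50780676e-03])}
```

View pics/w_lid.png

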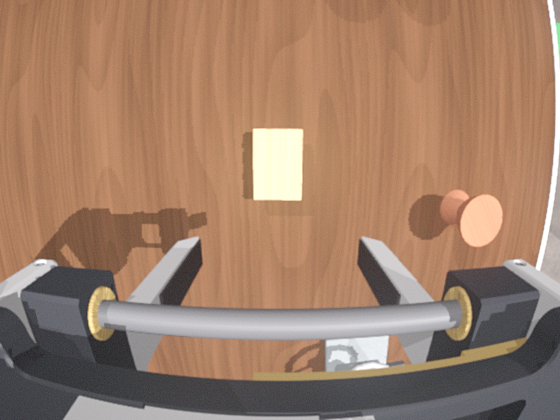

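Wrist view: the lid is a pale rectangle spanning (252–303, 129–200), with its top at z = 30. The burner is at right (475,215), well clear.

```bash
cat >> h.py <<'E'
def load(tag):
    f=np.load(f"pics/{tag}.npz"); return cv2.imread(f"pics/{tag}.png"),f["d"],f
def rect(p,cal,lo,hi,roi,z,fish=True):
    hsv=cv2.cvtColor(p,cv2.COLOR_BGR2HSV); u0,v0,u1,v1=roi
    m=np.zeros(p.shape[:2],np.uint8); m[v0:v1,u0:u1]=cv2.inRange(hsv,np.array(lo),np.array(hi))[v0:v1,u0:u1]
    cs,_=cv2.findContours(m,cv2.RETR_EXTERNAL,cv2.CHAIN_APPROX_NONE); k=max(cs,key=cv2.contourArea)
    P=toplane(cal,k[:,0,:],z,fish)
    r=cv2.minAreaRect(np.float32(P[:,:2])); return r,k,P
E
python3 - <<'E'
from h import *
p,d,c=load("w_lid")
hsv=cv2.cvtColor(p,cv2.COLOR_BGR2HSV); print(hsv[164,278],hsv[135,258],hsv[110,278])
for z in (30,):
    r,k,P=rect(p,c,(15,30,180),(40,255,255),(230,110,330,220),z); print(r, cv2.boundingRect(k))
print("depth",d[164,278])
print("tcp px",project(c,manip.read_state()["eef_pos"],True), project(c,[443,395,30],True))
E
```

```text
[ 30  30 255] [ 30  28 255] [ 13 114 185]
((444.35418701171875, 396.10162353515625), (95.50394439697266, 66.78533172607422), 89.4812240600586) (252, 128, 52, 73)
depth 420.4377
tcp px [[277.08334229 265.65533153]] [[276.40567783 165.19444397]]
```

```bash
python3 - <<'E'
from h import *
c=vision.calibration("top")
# crop px -> full: u=220+x/3.6, v=140+y/3.6
f=lambda x,y,z: np.round(toplane(c,[[220+x/3.6,140+y/3.6]],z)[0],1)
print("fence top inner corners",f(442,170,65),f(450,283,65))
print("bed near fence",f(445,183,30),f(452,285,30))
print("bed far", f(275,200,30),f(282,297,30))
print("base corners",f(478,165,10),f(490,300,10),f(65,338,10))
print("knob end",f(80,165,150),"hub",f(103,237,130))
print("ledge corners",f(152,66,245),f(226,62,245),f(240,226,245),f(165,226,245))
for t in((192,85),(194,134),(198,187)): print("tin",f(*t,261))
E
```

```text
fence top inner corners [ 639.8 -190.1   65. ] [ 550.8 -193.2   65. ]
bed near fence [ 637.6 -196.5   30. ] [ 555.4 -199.1   30. ]
bed far [625.1 -61.5  30. ] [547.2 -65.7  30. ]
base corners [ 656.9 -226.2   10. ] [ 546.6 -231.4   10. ] [519.4 105.7  10. ]
knob end [625.7  84.7 150. ] hub [576.  69. 130.]
ledge corners [671.8  28.9 245. ] [674.2 -21.9 245. ] [558.9 -30.  245. ] [559.4  20.5 245. ]
tin [653.3   1.4 261. ]
tin [6.191e+02 3.000e-01 2.610e+02]
tin [582.5  -2.  261. ]
```

>>> carry_out --deltas '[[[-4.0,1.1,-0.3],0,1],[[-4.0,1.1,-0.3],0,1],[[-4.0,1.1,-0.3],0,1],[[-4.0,1.1,-0.3],0,1],[[-4.0,1.1,-0.3],0,1],[[-4.0,1.1,-0.3],0,1],[[-4.0,1.1,-0.3],0,1],[[-4.0,1.1,-0.3],0,1],[[-4.0,1.1,-0.3],0,1],[[-4.0,1.1,-0.3],0,1],[[-4.0,1.1,-0.3],0,1],[[-4.0,1.1,0],0,1],[[-4.0,1.1,0],0,1],[[0,0,0],0,1],[[0,0,0],0,1]]'

```text
clock: 3.07
eef_pos: [586.6, -149.6, 329.7]
eef_rot: [-3.141, -0.001, 1.566]
wrist_force: [0.2, 0.1, -0.4]
finger_gap: 93.7
```

```bash
python3 - <<'E'
from h import *
s=manip.read_state(); print({k:np.round(s[k],3) for k in("clock","joints","eef_pos","eef_rot","wrist_force")})
p,d,c=snap("wrist","w_clamp"); print(c["eye"],c["orientation"])
E
```

```text
{'clock': np.float64(3.067), 'joints': array([-0.31 ,  0.378,  1.184,  0.   ,  1.581, -0.305]), 'eef_pos': array([ 586.616, -149.649,  329.732]), 'eef_rot': array([-3.141e+00, -1.000e-03,  1.566e+00]), 'wrist_force': array([ 0.248,  0.051, -0.449])}
[587.27267256 -79.77246907 487.24728787] [ 2.89719159e+00  1.91255884e-06 -5.96102073e-03]
```

View pics/w_clamp.png

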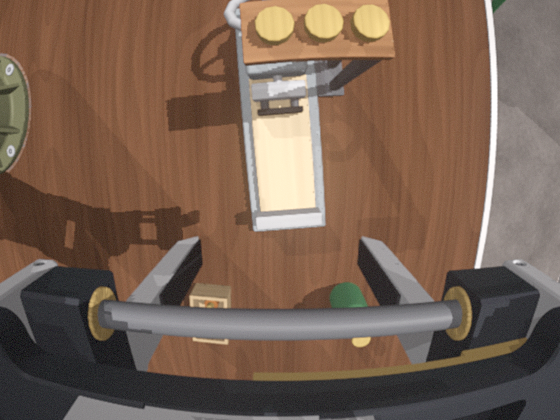

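The wrist view shows the bed with its left edge at about (250,150) and its right edge at about (320,150). The fence top band is at (288,220), the pad is the dark bar at (280,110), and the ledge with its tins is at (320,30). I'll zoom in for edges.

```bash
python3 - <<'E'
from h import *
p,d,c=load("w_clamp")
cv2.imwrite("pics/crop2.png",cv2.resize(p[60:240,215:365],None,fx=3.3,fy=3.3,interpolation=cv2.INTER_CUBIC))
E
```

```text
(no output)
```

View pics/crop2.png

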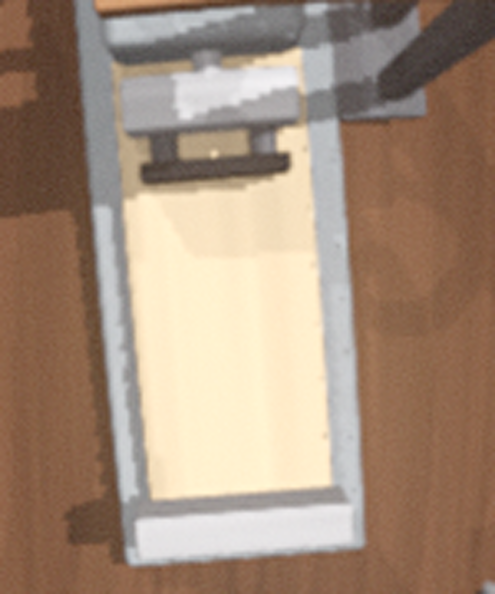

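```bash
python3 - <<'E'
from h import *
p,d,c=load("w_clamp")
f=lambda x,y,z: toplane(c,[[215+(x+.5)/3.3-.5,60+(y+.5)/3.3-.5]],z,True)[0]
hsv=cv2.cvtColor(p,cv2.COLOR_BGR2HSV)
m=cv2.inRange(hsv,np.array((10,20,185)),np.array((32,120,255)))
L=[];Rr=[]
for v in range(128,206,2):
    u=np.where(m[v,240:330])[0]+240
    L.append([u.min()-.5,v]);Rr.append([u.max()+.5,v])
Lp=toplane(c,L,30,True);Rp=toplane(c,Rr,30,True)
for q in(Lp,Rp):
    l=cv2.fitLine(np.float32(q[:,:2]),cv2.DIST_HUBER,0,.01,.01).ravel(); l=l*np.sign(l[1]); 
    t=(-120-abs(l[3])*np.sign(l[3]))/l[1]
    vx,vy=l[0]/1,l[1]; x0,y0=q[:,0].mean(),q[:,1].mean()
    print("edge yaw",np.arctan2(-vx,vy),"pt",x0,y0)
print("width",np.median(np.hypot(*(Rp-Lp)[:,:2].T)))
a,b=f(135,517,65),f(353,505,65); print("fence top front",a,b,np.hypot(*(b-a)[:2]),np.arctan2((b-a)[1],(b-a)[0]))
a,b=f(137,557,65),f(353,545,65); print("fence top back",a,b,np.hypot(*(b-a)[:2]))
a,b=f(150,498,30),f(332,489,30); print("fence foot",a,b,np.hypot(*(b-a)[:2]),np.arctan2((b-a)[1],(b-a)[0]))
a,b=f(142,182,31),f(290,172,31); print("pad lower edge",a,b,np.hypot(*(b-a)[:2]))
a,b=f(142,165,61),f(290,155,61); print("pad upper edge",a,b,np.hypot(*(b-a)[:2]))
r=rect(p,c,(10,20,100),(32,160,255),(185,280,236,350),45)[0]; print("box",r)
# tins tops/ ledge
g=lambda u,v,z: np.round(toplane(c,[[u,v]],z,True)[0],1)
print("ledge",g(242,62,245),g(392,56,245),g(241,4,245)); print(d[55,300],d[24,275])
W=wrays(c,[[300,55],[275,24],[370,20],[330,45]])
dd=np.array([d[55,300],d[24,275],d[20,370],d[45,330]])
print((W/W[:,2:]*dd[:,None])@rot(c).T+c["eye"])
E
```

```text
edge yaw 0.07574173 pt 553.4233047871522 -128.99561761361844
edge yaw 0.07518621 pt 634.6777887829992 -129.38669136386085
width 81.21173576096804
fence top front [ 554.39451845 -192.89300286   65.        ] [ 643.44322342 -188.37917495   65.        ] 89.16303325419642 0.050646080617867295
fence top back [ 554.78628123 -209.97521229   65.        ] [ 643.91532284 -205.42220641   65.        ] 89.24525713530124
fence foot [ 558.49511867 -193.65601784   30.        ] [ 638.5772974  -190.05194014   30.        ] 80.16323798987217 0.04497439309863421
pad lower edge [557.19641323 -56.5544478   31.        ] [619.39841958 -52.6300278   31.        ] 62.32568223882426
pad upper edge [559.23386049 -51.29616328  61.        ] [617.3089717  -47.62040312  61.        ] 58.19132027512556
box ((479.5686950683594, -324.11920166015625), (79.1407241821289, 50.480873107910156), 1.2104288339614868)
ledge [559.9 -26.9 245. ] [674.  -18.5 245. ] [558.8  21.  245. ]
219.48436 200.12903
[[602.65536331 -22.39270739 246.70824079]
 [584.63164367  -2.70609276 261.77372461]
 [652.72389043   4.18006639 260.47332437]
 [624.90322222 -14.02618961 247.57166186]]
```

>>> carry_out --deltas '[[[-3.1,-1.4,1.5],0,1],[[-3.1,-1.4,1.5],0,1],[[-3.1,-1.4,1.5],0,1],[[-3.1,-1.4,1.5],0,1],[[-3.1,-1.4,1.5],0,1],[[-3.1,-1.4,1.5],0,1],[[-3.1,-1.4,1.5],0,1],[[-3.1,-1.4,1.5],0,1],[[0,0,0],0,1],[[0,0,0],0,1]]'

```text
clock: 3.95
eef_pos: [473.6, -396.0, 210.0]
eef_rot: [-3.141, -0.001, 1.567]
wrist_force: [0.3, 0.4, 0.2]
finger_gap: 94.3
```

```bash
python3 - <<'E'
from h import *
s=manip.read_state(); print({k:np.round(s[k],3) for k in("clock","joints","eef_pos","eef_rot","wrist_force")})
p,d,c=snap("wrist","w_box"); print(c["eye"],c["orientation"])
E
```

```text
{'clock': np.float64(3.95), 'joints': array([-0.756,  0.465,  1.336,  0.   ,  1.342, -0.752]), 'eef_pos': array([ 473.623, -396.034,  209.985]), 'eef_rot': array([-3.141e+00, -1.000e-03,  1.567e+00]), 'wrist_force': array([0.278, 0.422, 0.214])}
[ 474.1444888  -326.22764851  367.54331484] [ 2.89766547e+00 -3.64012916e-04 -4.79895933e-03]
```

View pics/w_box.png

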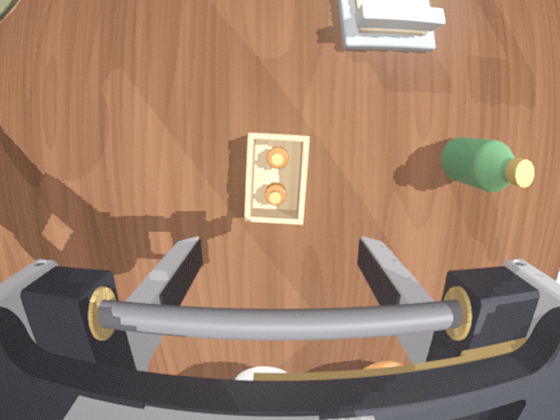

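```bash
python3 - <<'E'
from h import *
p,d,c=load("w_box")
hsv=cv2.cvtColor(p,cv2.COLOR_BGR2HSV); print(hsv[180,305],hsv[136,280],hsv[220,275],hsv[180,248],hsv[180,320])
r,k,P=rect(p,c,(18,30,150),(40,255,255),(230,120,325,235),45); print(r,cv2.boundingRect(k)); print(cv2.boxPoints(r))
ap=cv2.approxPolyDP(k,6,True)[:,0]; print(ap, np.round(toplane(c,ap,45,True)[:,:2],1))
W=wrays(c,[[306,180],[279,136]]); dd=np.array([d[180,306],d[136,279]]); print((W/W[:,2:]*dd[:,None])@rot(c).T+c["eye"])
E
```

```text
[ 28  42 255] [ 30  33 255] [ 30  35 255] [ 30  34 255] [ 13 115 187]
((470.3513488769531, -373.9587097167969), (89.97969818115234, 60.110557556152344), 86.29591369628906) (245, 133, 64, 91)
[[ 437.45236 -416.9129 ]
 [ 497.43735 -420.79626]
 [ 503.25034 -331.00452]
 [ 443.26535 -327.12115]]
[[249 133]
 [246 219]
 [302 223]
 [308 137]] [[ 444.2 -327.6]
 [ 439.3 -415.3]
 [ 497.1 -419.9]
 [ 502.4 -331.9]]
[[ 504.43629572 -381.98801035   -0.95564784]
 [ 473.77491589 -330.9691864    44.68175529]]
```

Box: centre (470.4, -374.0), yaw about -3.7°, and the measured 90 x 60 mm agrees with the given size.

>>> carry_out --deltas '[[[2.2,-0.3,1.6],3.5,1],[[0,0,3.5],0,1],[[0,0,3.5],0,1],[[0,0,3.5],0,1],[[0,0,3.0],0,1],[[0,0,1.5],0,1],[[0,0,1.0],0,1],[[0,0,0],0,1],[[0,0,0],0,1]]'

```text
clock: 4.75
eef_pos: [471.8, -374.3, 35.7]
eef_rot: [3.14, 0.001, 1.507]
wrist_force: [-0.1, -0.3, 0.4]
finger_gap: 93.7
```

>>> carry_out --deltas '[[[0,0,0],0,0.6],[[0,0,0],0,0.3],[[0,0,0],0,0],[[0,0,0],0,0],[[0,0,0],0,0],[[0,0,0],0,0]]' --grip_force 20

```text
clock: 5.25
eef_pos: [470.7, -375.0, 34.7]
eef_rot: [3.141, 0.0, 1.506]
wrist_force: [-1.9, 0.5, 1.5]
finger_gap: 59.9
```

>>> carry_out --deltas '[[[0,0,-1.0],0,0],[[0,0,-3.0],0,0],[[0,0,-4.0],0,0],[[0,0,-4.0],0,0],[[3.0,1.35,0],0,0],[[3.0,1.35,0],0,0],[[3.0,1.35,0],0,0],[[3.0,1.35,0],0,0],[[3.0,1.35,0],0,0],[[3.0,1.35,0],0,0],[[3.0,1.35,0],0,0],[[3.1,1.4,0],0,0],[[0,0,0],-4,0],[[0,0,0],-4,0],[[0,0,0],0,0],[[0,0,0],0,0]]'

```text
clock: 6.58
eef_pos: [594.4, -141.5, 154.7]
eef_rot: [-3.141, -0.0, 1.643]
wrist_force: [0.8, -0.8, -2.5]
finger_gap: 60.0
```

```bash
python3 - <<'E'
from h import *
s=manip.read_state(); print({k:np.round(s[k],3) for k in("clock","joints","eef_pos","eef_rot","wrist_force","finger_gap")})
p,d,c=snap("wrist","w_over"); print(c["eye"],c["orientation"])
E
```

```text
{'clock': np.float64(6.583), 'joints': array([-0.294,  0.499,  1.418, -0.   ,  1.225, -0.366]), 'eef_pos': array([ 594.448, -141.481,  154.709]), 'eef_rot': array([-3.141, -0.   ,  1.643]), 'wrist_force': array([ 0.831, -0.779, -2.527]), 'finger_gap': np.float64(59.979)}
[589.52772308 -71.71528315 312.21825711] [ 2.89663043e+00 -1.01396469e-03  7.15934308e-02]
```

View pics/w_over.png

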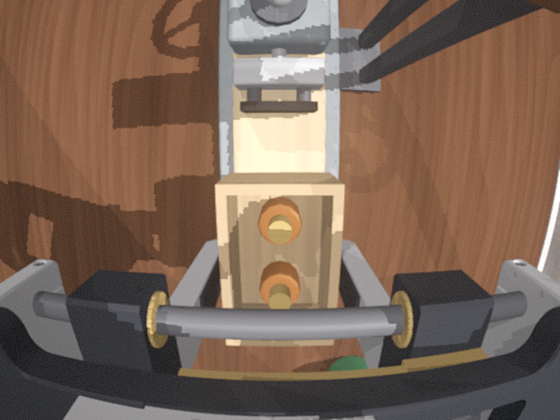

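The held box (top edges u = 217 to 342, centre 280) lines up with the bed (u = 235 to 326, centre 280.5) and with the pad (241 to 318). I'll check this numerically before lowering.

```bash
cat >> h.py <<'E'
YAW=0.0755; O=np.array([589.4,-66.5,0.])
def setc(o,y):
    global O,YAW; O=np.array(o,float);YAW=y
def tocl(P): return (np.atleast_2d(P)-O)@R.from_euler('z',YAW).as_matrix()
def fromcl(P): return np.atleast_2d(P)@R.from_euler('z',YAW).as_matrix().T+O
E
python3 - <<'E'
from h import *
p,d,c=load("w_over")
g=lambda u,v,z: np.round(tocl(toplane(c,[[u,v]],z,True))[0],1)
print("pad low",g(241,110,31),g(318,109,31)); print("bed",g(235,165,30),g(326,165,30),g(233,100,30),g(325,100,30))
zt=154.7-34.7+45
print("box top corners",g(217,177,zt),g(343,176,zt)," tcp",tocl([594.4,-141.5,0]))
print("carriage top",d[72,280])
E
```

```text
pad low [-32.9  13.4  31. ] [33.1 14.  31. ]
bed [-39.  -34.5  30. ] [ 40.7 -34.8  30. ] [-39.9  22.5  30. ] [39.3 22.1 30. ]
box top corners [-29.1 -25.9 165. ] [ 29.2 -25.7 165. ]  tcp [[ -0.67136578 -75.16348361   0.        ]]
carriage top 228.20384
```

>>> carry_out --deltas '[[[0,0,2.5],0,0],[[0,0,2.5],0,0],[[0,0,2.0],0,0],[[0,0,1.0],0,0],[[0,0,0.5],0,0],[[0,0,0.3],0,0],[[0,0,0.1],0,0],[[0,0,0],0,0],[[0,0,0],0,0]]'

```text
clock: 7.38
eef_pos: [595.1, -141.6, 66.5]
eef_rot: [3.14, 0.001, 1.645]
wrist_force: [-0.3, -0.3, -3.4]
finger_gap: 59.6
```

>>> carry_out --deltas '[[[0,0,0.1],0,0],[[0,0,0.1],0,0],[[0,0,0],0,0],[[0,0,0],0,0]]'

```text
clock: 7.72
eef_pos: [595.0, -141.6, 64.7]
eef_rot: [3.14, 0.001, 1.646]
wrist_force: [-2.6, 0.9, 7.2]
finger_gap: 59.9
```

Contact with the bed shows at 7 N, so I release the box and rise.

>>> carry_out --deltas '[[[0,0,0],0,0.7],[[0,0,0],0,0.8],[[0,0,0],0,1],[[0,0,0],0,1],[[0,0,0],0,1],[[0,0,0],0,1],[[0,0,0],0,1],[[0,0,-2.0],0,1],[[0,0,-3.0],0,1],[[0,0,-4.0],0,1],[[0,0,-4.0],0,1],[[0,0,-4.0],0,1],[[0,0,-4.0],0,1],[[0,0,-2.0],0,1],[[0,0,0],0,1],[[0,0,0],0,1]]'

```text
clock: 9.05
eef_pos: [594.7, -141.5, 294.1]
eef_rot: [3.14, 0.001, 1.646]
wrist_force: [-0.4, -0.2, -0.4]
finger_gap: 94.2
```

```bash
python3 - <<'E'
from h import *
s=manip.read_state(); print({k:np.round(s[k],3) for k in("clock","joints","eef_pos","eef_rot","wrist_force","finger_gap")})
p,d,c=snap("wrist","w_placed"); print(c["eye"],c["orientation"])
E
```

```text
{'clock': np.float64(9.05), 'joints': array([-0.294,  0.401,  1.232,  0.   ,  1.506, -0.368]), 'eef_pos': array([ 594.734, -141.513,  294.081]), 'eef_rot': array([3.140e+00, 1.000e-03, 1.646e+00]), 'wrist_force': array([-0.385, -0.152, -0.446]), 'finger_gap': np.float64(94.181)}
[589.36878013 -71.6545421  451.51814655] [ 2.89597816e+00 -2.67988555e-03  7.37667444e-02]
```

View pics/w_placed.png

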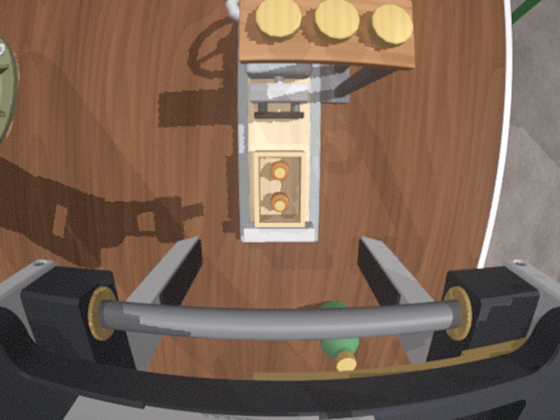

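The box stands on the bed at (280,190), square and close to the fence. Now I measure it and move to look at the wheel.

```bash
python3 - <<'E'
from h import *
p,d,c=load("w_placed")
g=lambda u,v,z: np.round(tocl(toplane(c,[[u,v]],z,True))[0],1)
print("box top",g(253,151,75),g(306,151,75),g(253,227,75),g(306,227,75)); print("fence top front",g(243,231,65),g(315,231,65))
print("hub guess",np.round(fromcl([0,135,115]),1))
E
```

```text
box top [-30.  -28.5  75. ] [ 31.2 -28.6  75. ] [ -31.7 -120.    75. ] [  32.6 -120.2   75. ]
fence top front [ -45.2 -128.3   65. ] [  44.9 -128.5   65. ]
hub guess [[579.2  68.1 115. ]]
```

>>> carry_out --deltas '[[[2.0,0,-1.8],0,1],[[3.5,0,-1.8],0,1],[[4.0,0,0],0,1],[[4.0,0,0],0,1],[[4.0,0,0],0,1],[[3.0,0,0],0,1],[[0,0,0],0,1],[[0,0,0],0,1]]'

```text
clock: 9.77
eef_pos: [578.9, 64.2, 327.7]
eef_rot: [-3.139, 0.0, 1.648]
wrist_force: [-1.0, -0.5, -0.2]
finger_gap: 94.0
```

```bash
python3 - <<'E'
from h import *
s=manip.read_state(); print({k:np.round(s[k],3) for k in("clock","joints","eef_pos","eef_rot","wrist_force","finger_gap")})
p,d,c=snap("wrist","w_wheel"); print(c["eye"],c["orientation"])
E
```

```text
{'clock': np.float64(9.767), 'joints': array([ 0.048,  0.324,  1.26 , -0.   ,  1.56 , -0.03 ]), 'eef_pos': array([578.891,  64.213, 327.722]), 'eef_rot': array([-3.139,  0.   ,  1.648]), 'wrist_force': array([-0.98 , -0.502, -0.229]), 'finger_gap': np.float64(93.996)}
[574.03361873 134.01015947 485.21260022] [2.89656497e+00 1.56219246e-03 7.62664536e-02]
```

View pics/w_wheel.png

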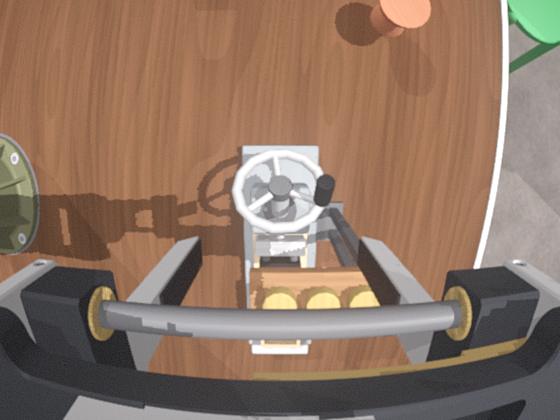

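Wheel view: the hub is at (280,187), the rim spans u 234 to 326 and v 151 to 231, and the knob runs from its top end (324,181) to its base (322,203). Its angle is a little past 0.

```bash
python3 - <<'E'
from h import *
p,d,c=load("w_wheel")
n=np.array([0,np.sin(np.radians(40)),np.cos(np.radians(40))]); t=np.array([0,-n[2],n[1]]); x=np.array([1.,0,0])
def K(th,h,r=50): return np.array([0,135,115])+r*(np.cos(th)*x+np.sin(th)*t)+h*n
pr=lambda P: np.round(project(c,fromcl(P),True),1)
print("hub top pred",pr(9*n+[0,135,115]), "ledge edge pred",pr([[-25,90,247],[90,90,247],[-25,90,235]]))
rim=pr([K(a,3,50+6) for a in np.linspace(0,6.28,200)]); print("rim pred bbox",rim.min(0),rim.max(0))
hsv=cv2.cvtColor(p,cv2.COLOR_BGR2HSV)
m=cv2.inRange(hsv,np.array((0,0,0)),np.array((179,255,45))); m[:, :300]=0;m[:,345:]=0;m[:170]=0;m[215:]=0
cs,_=cv2.findContours(m,cv2.RETR_EXTERNAL,cv2.CHAIN_APPROX_NONE)
for k in cs:
    if cv2.contourArea(k)>40: print(cv2.contourArea(k),cv2.boundingRect(k),cv2.minAreaRect(k),cv2.fitEllipse(k))
for th in(0,.1,.2,.3,.4): print(th,pr([K(th,48),K(th,30),K(th,6)]).tolist())
# rays onto knob top plane (h=48)
def onplane(uv,h):
    dr=(wrays(c,uv)@rot(c).T)@R.from_euler('z',YAW).as_matrix(); e=tocl(c["eye"])[0]
    P0=np.array([0,135,115])+h*n; s=((P0-e)@n)/(dr@n); return e+dr*s[:,None]
q=onplane([[324.5,182]],48)[0]-np.array([0,135,115]); print("knob top",q@x,q@t,np.hypot(q@x,q@t),np.arctan2(q@t,q@x))
cv2.imwrite("pics/crop3.png",cv2.resize(p[135:325,225:375],None,fx=3.1,fy=3.1,interpolation=cv2.INTER_CUBIC))
E
```

```text
hub top pred [[280.1 184.4]] ledge edge pred [[249.  272.6]
 [388.  270.6]
 [250.3 266.6]]
rim pred bbox [231.5 148. ] [328.7 232.3]
0 [[328.4, 165.5], [326.3, 174.7], [323.7, 185.9]]
0.1 [[328.6, 169.5], [326.4, 178.7], [323.8, 189.7]]
0.2 [[328.2, 173.6], [326.0, 182.6], [323.4, 193.5]]
0.3 [[327.3, 177.6], [325.2, 186.5], [322.6, 197.2]]
0.4 [[326.0, 181.5], [323.9, 190.3], [321.3, 200.9]]
knob top 44.49729911632811 20.039890565895007 48.80170942232477 0.42315488638445614
```

View pics/crop3.png

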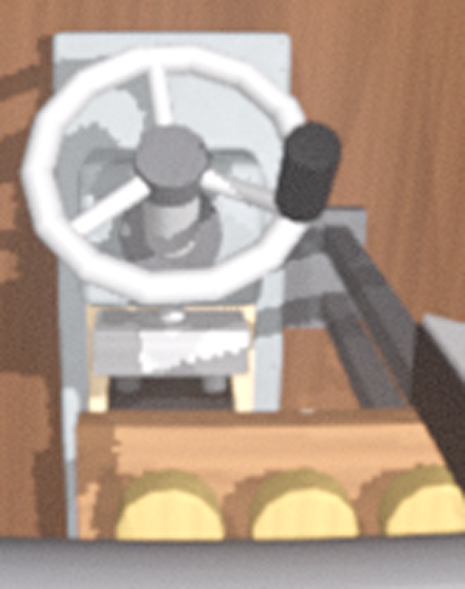

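Fit: the knob is at wheel angle about 0.39, and the rim and hub projections agree within about 1 mm. I go to a point with the fingers astride the knob near its outer end, so the gripper body clears the ledge and tins.

>>> carry_out --deltas '[[[0.8,2.4,2.0],0,0.6],[[0.7,2.3,2.0],0,0.6],[[0,0,3.0],0,0.6],[[0,0,3.0],0,0.6],[[0,0,2.5],0,0.6],[[0,0,2.0],0,0.6],[[0,0,1.0],0,0.6],[[0,0,0.5],0,0.6],[[0,0,0],0,0.6],[[0,0,0],0,0.6]]'

```text
clock: 10.65
eef_pos: [625.5, 81.0, 170.4]
eef_rot: [3.14, 0.0, 1.645]
wrist_force: [-0.2, -0.4, 0.8]
finger_gap: 56.4
```

```bash
python3 - <<'E'
from h import *
s=manip.read_state(); print({k:np.round(s[k],3) for k in("clock","joints","eef_pos","eef_rot","wrist_force","finger_gap")}, tocl(s["eef_pos"]))
p,d,c=snap("wrist","w_knob")
snap("scene","s_knob")
q=cv2.imread("pics/s_knob.png")[160:300,200:360]; cv2.imwrite("pics/s_knobc.png",cv2.resize(q,None,fx=4,fy=4,interpolation=cv2.INTER_CUBIC))
E
```

```text
{'clock': np.float64(10.65), 'joints': array([ 0.071,  0.526,  1.339, -0.   ,  1.275, -0.004]), 'eef_pos': array([625.456,  80.966, 170.432]), 'eef_rot': array([3.14 , 0.   , 1.645]), 'wrist_force': array([-0.175, -0.42 ,  0.751]), 'finger_gap': np.float64(56.366)} [[ 47.07673157 144.32609202 170.43225189]]
```

View pics/w_knob.png

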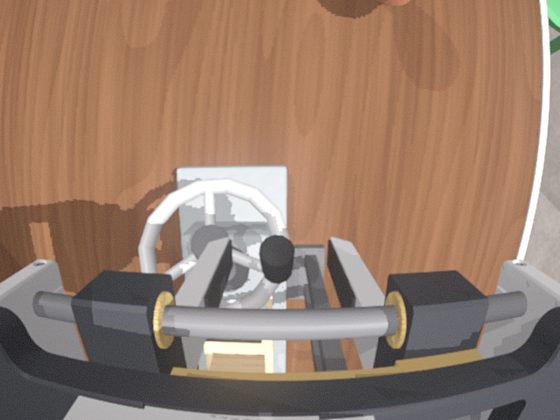

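View pics/s_knobc.png

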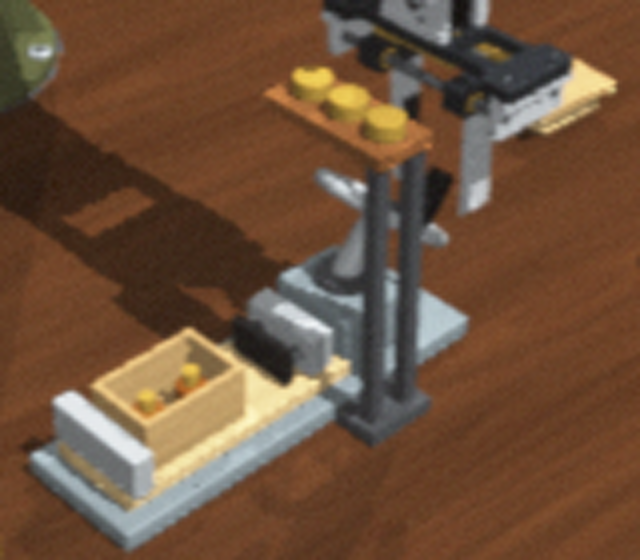

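```bash
cat >> h.py <<'E'
N=np.array([0,np.sin(np.radians(40)),np.cos(np.radians(40))]); T=np.array([0,-N[2],N[1]]); X=np.array([1.,0,0]); WC=np.array([0,135,115.])
def K(th,h,r=50): return WC+r*(np.cos(th)*X+np.sin(th)*T)+h*N
def onwheel(c,uv,h):
    dr=(wrays(c,uv)@rot(c).T)@R.from_euler('z',YAW).as_matrix(); e=tocl(c["eye"])[0]
    s=((WC+h*N-e)@N)/(dr@N); q=e+dr*s[:,None]-WC; a,b=q@X,q@T
    return np.c_[a,b,np.hypot(a,b),np.arctan2(b,a)]
def tgt(th): return K(th,40)+[0,0,10]
E
python3 - <<'E'
from h import *
p,d,c=load("w_knob")
print(onwheel(c,[[277.5,247]],48))
cv2.imwrite("pics/crop4.png",cv2.resize(p[160:300,130:380],None,fx=3,fy=3,interpolation=cv2.INTER_CUBIC))
print(project(c,fromcl([K(.39,48),K(.35,48),K(.45,48)]),True)); print(tgt(.39), tocl(manip.read_state()["eef_pos"]))
E
```

```text
[[46.28367519 17.18309952 49.37041116  0.35548437]]
[[277.43265499 250.18714093]
 [278.76640432 246.93016949]
 [275.15502554 255.01174899]]
[ 46.24545299 146.14944325 167.86079785] [[ 47.18084903 144.59654229 170.84305965]]
```

View pics/crop4.png

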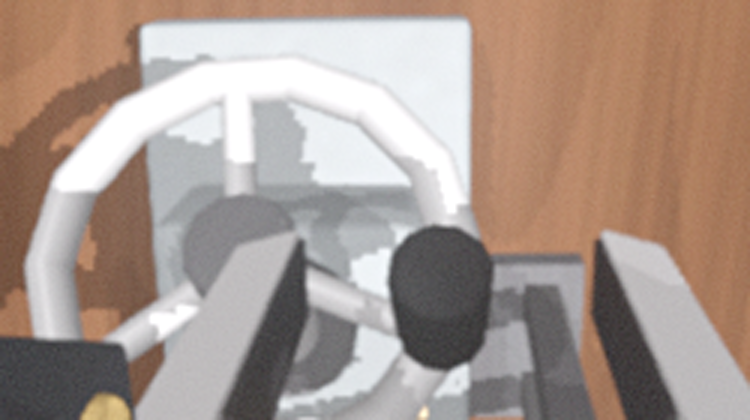

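>>> carry_out --deltas '[[[0.2,-0.1,0.3],0,0.6],[[0,0,0],0,0.6],[[0,0,0],0,0.3],[[0,0,0],0,0],[[0,0,0],0,0],[[0,0,0],0,0],[[0,0,0],0,0],[[0,0,0],0,0]]' --grip_force 20

```text
clock: 11.42
eef_pos: [623.8, 83.4, 166.4]
eef_rot: [-3.141, 0.0, 1.646]
wrist_force: [-5.3, 0.6, 1.3]
finger_gap: 19.7
```

```bash
python3 - <<'E'
from h import *
s=manip.read_state(); e=tocl(s["eef_pos"])[0]; print({k:np.round(s[k],2) for k in("clock","eef_pos","eef_rot","wrist_force","finger_gap")}, np.round(e,1))
th=np.arctan2(np.sqrt(1-(e[0]/50)**2),e[0]/50); print("th by x",th, "tgt",tgt(th), tgt(.37))
a=np.radians(15)
th0=.37
for i in range(24):
    A,B=tgt(th0+i*a),tgt(th0+(i+1)*a); dd=B-A; print(i,np.round([dd[1]/10,dd[0]/10,-dd[2]/10],2).tolist())
E
```

```text
{'clock': np.float64(11.42), 'eef_pos': array([623.85,  83.35, 166.44]), 'eef_rot': array([-3.14,  0.  ,  1.65]), 'wrist_force': array([-5.29,  0.57,  1.3 ]), 'finger_gap': np.float64(19.7)} [ 45.7 146.8 166.4]
th by x 0.4200426089600387 tgt [ 45.65357826 145.09188276 168.74819647] [ 46.61636728 146.86082978 167.26387368]
0 [-0.88, -0.63, -0.74]
1 [-0.72, -0.9, -0.61]
2 [-0.52, -1.12, -0.44]
3 [-0.28, -1.25, -0.24]
4 [-0.02, -1.3, -0.02]
5 [0.24, -1.27, 0.2]
6 [0.48, -1.14, 0.4]
7 [0.69, -0.94, 0.58]
8 [0.85, -0.68, 0.72]
9 [0.96, -0.37, 0.81]
10 [1.0, -0.03, 0.84]
11 [0.97, 0.31, 0.82]
12 [0.88, 0.63, 0.74]
13 [0.72, 0.9, 0.61]
14 [0.52, 1.12, 0.44]
15 [0.28, 1.25, 0.24]
16 [0.02, 1.3, 0.02]
17 [-0.24, 1.27, -0.2]
18 [-0.48, 1.14, -0.4]
19 [-0.69, 0.94, -0.58]
20 [-0.85, 0.68, -0.72]
21 [-0.96, 0.37, -0.81]
22 [-1.0, 0.03, -0.84]
23 [-0.97, -0.31, -0.82]
```

The knob is gripped (19.7 mm gap for a 20 mm knob). First arc, passing the ledge.

>>> carry_out --deltas '[[[-0.88,-0.63,-0.74],0,0],[[-0.72,-0.9,-0.61],0,0],[[-0.52,-1.12,-0.44],0,0],[[0,0,0],0,0]]'

```text
clock: 11.75
eef_pos: [597.4, 59.8, 184.5]
eef_rot: [-3.14, -0.001, 1.645]
wrist_force: [-3.1, 1.3, -1.4]
finger_gap: 19.5
```

```bash
cat >> h.py <<'E'
def st(th=None):
    s=manip.read_state(); e=tocl(s["eef_pos"])[0]
    print(round(float(s["clock"]),2),"F",np.round(s["wrist_force"],1),"gap",round(float(s["finger_gap"]),1),"cl",np.round(e,1),"yaw",round(float(s["eef_rot"][2]),3))
    q=e-[0,0,10]-WC-40*N; print("th",np.arctan2(q@T,q@X)," r",np.hypot(q@T,q@X)," h",q@N)
    if th is not None: print("tgt",np.round(tgt(th),1))
E
python3 -c "
from h import *
st(.37+.7854)"
```

```text
11.75 F [-3.1  1.3 -1.4] gap 19.5 cl [ 17.6 125.3 184.5] yaw 1.645
th 1.2036692631022332  r 48.90292816156229  h -0.6264778600584707
tgt [ 20.2 125.7 185. ]
```

>>> carry_out --deltas '[[[-0.28,-1.25,-0.24],0,0],[[-0.02,-1.3,-0.02],0,0],[[0.24,-1.27,0.2],0,0],[[0.48,-1.14,0.4],0,0],[[0.69,-0.94,0.58],0,0],[[0.85,-0.68,0.72],0,0],[[0.96,-0.37,0.81],0,0],[[1.0,-0.03,0.84],0,0],[[0.97,0.31,0.82],0,0],[[0,0,0],0,0]]'

```text
clock: 12.58
eef_pos: [529.3, 105.5, 142.0]
eef_rot: [-3.142, -0.0, 1.647]
wrist_force: [1.8, 0.4, -2.5]
finger_gap: 19.6
```

```bash
python3 -c "
from h import *
st(.37+3.1416)"
```

```text
12.58 F [ 1.8  0.4 -2.5] gap 19.6 cl [-47.  176.1 142. ] yaw 1.647
th -2.7292715495159934  r 51.286236473764376  h -0.5602656835337028
tgt [-46.6 174.6 144. ]
```

Tracking well, with forces under 5 N. Now the second half of the turn and beyond.

>>> carry_out --deltas '[[[0.88,0.63,0.74],0,0],[[0.72,0.9,0.61],0,0],[[0.52,1.12,0.44],0,0],[[0.28,1.25,0.24],0,0],[[0.02,1.3,0.02],0,0],[[-0.24,1.27,-0.2],0,0],[[-0.48,1.14,-0.4],0,0],[[-0.69,0.94,-0.58],0,0],[[-0.85,0.68,-0.72],0,0],[[-0.96,0.37,-0.81],0,0],[[-1.0,0.03,-0.84],0,0],[[-0.97,-0.31,-0.82],0,0],[[0,0,0],0,0]]'

```text
clock: 13.67
eef_pos: [623.3, 82.2, 167.4]
eef_rot: [-3.14, -0.0, 1.645]
wrist_force: [-4.1, 1.1, 3.1]
finger_gap: 19.4
```

```bash
python3 - <<'E'
from h import *
st(.37)
snap("scene","s_w1"); q=cv2.imread("pics/s_w1.png")[160:300,200:360]; cv2.imwrite("pics/s_w1c.png",cv2.resize(q,None,fx=4,fy=4,interpolation=cv2.INTER_CUBIC))
E
```

```text
13.67 F [-4.1  1.1  3.1] gap 19.4 cl [ 45.  145.7 167.4] yaw 1.645
th 0.40016746013426996  r 48.90154641030562  h -0.652616599102412
tgt [ 46.6 146.9 167.3]
```

View pics/s_w1c.png

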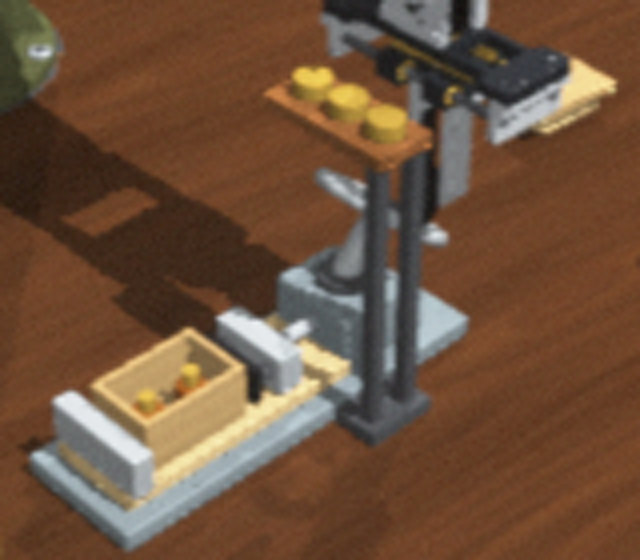

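The jaw has advanced one turn (30 mm) and its pad is now near the box. Sixteen more 15° steps bring the wheel to about 10.85.

>>> carry_out --deltas '[[[-0.88,-0.63,-0.74],0,0],[[-0.72,-0.9,-0.61],0,0],[[-0.52,-1.12,-0.44],0,0],[[-0.28,-1.25,-0.24],0,0],[[-0.02,-1.3,-0.02],0,0],[[0.24,-1.27,0.2],0,0],[[0.48,-1.14,0.4],0,0],[[0.69,-0.94,0.58],0,0],[[0.85,-0.68,0.72],0,0],[[0.96,-0.37,0.81],0,0],[[1.0,-0.03,0.84],0,0],[[0.97,0.31,0.82],0,0],[[0,0,0],0,0]]'

```text
clock: 14.8
eef_pos: [529.3, 105.6, 142.0]
eef_rot: [3.142, -0.0, 1.647]
wrist_force: [2.6, 1.5, -2.4]
finger_gap: 19.4
```

>>> carry_out --deltas '[[[0.88,0.63,0.74],0,0],[[0.72,0.9,0.61],0,0],[[0.52,1.12,0.44],0,0],[[0.28,1.25,0.24],0,0],[[0,0,0],0,0],[[0,0,0],0,0],[[0,0,0],0,0]]'

```text
clock: 15.38
eef_pos: [566.1, 131.3, 122.8]
eef_rot: [3.142, -0.0, 1.646]
wrist_force: [1.9, 2.7, 0.6]
finger_gap: 19.2
```

```bash
python3 - <<'E'
from h import *
st(.37+16*np.radians(15))
snap("scene","s_w2"); q=cv2.imread("pics/s_w2.png")[160:300,200:360]; cv2.imwrite("pics/s_w2c.png",cv2.resize(q,None,fx=4,fy=4,interpolation=cv2.INTER_CUBIC))
E
```

```text
15.38 F [1.9 2.7 0.6] gap 19.2 cl [ -8.3 198.9 122.8] yaw 1.646
th -1.7337139528162098  r 51.0946050947343  h -0.6010207351729966
tgt [ -7.6 198.6 123.9]
```

View pics/s_w2c.png

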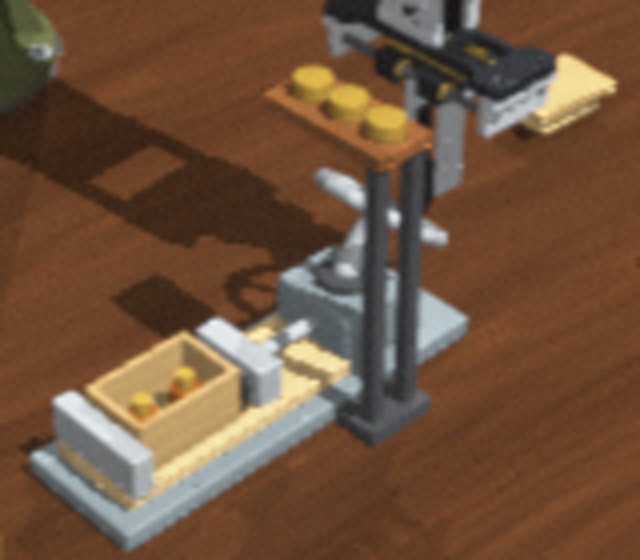

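Wheel angle is about 10.83. I release the knob, rise, and look at the clamped box.

>>> carry_out --deltas '[[[0,0,0],0,0.4],[[0,0,0],0,0.6],[[0,0,0],0,0.6],[[0,0,0],0,0.6],[[0,0,0],0,0.6],[[0,0,-2.0],0,0.6],[[0,0,-3.5],0,0.6],[[0,0,-4.0],0,1],[[0,0,-4.0],0,1],[[0,0,-4.0],0,1],[[0,0,-3.5],0,1],[[-2.0,0,0],0,1],[[-4.0,0.1,0],0,1],[[-4.0,0.1,0],0,1],[[-4.0,0.1,0],0,1],[[-4.0,0.1,0],0,1],[[-4.0,0.1,0],0,1],[[-4.0,0.1,0],0,1],[[0,0,0],0,1],[[0,0,0],0,1]]'

```text
clock: 17.1
eef_pos: [591.2, -129.7, 332.4]
eef_rot: [-3.141, -0.0, 1.643]
wrist_force: [0.4, 0.9, 1.0]
finger_gap: 94.0
```

```bash
python3 - <<'E'
from h import *
st()
p,d,c=snap("wrist","w_cl2")
cv2.imwrite("pics/crop5.png",cv2.resize(p[60:260,190:360],None,fx=3,fy=3,interpolation=cv2.INTER_CUBIC))
E
```

```text
17.1 F [0.4 0.9 1. ] gap 94.0 cl [ -3.  -63.2 332.4] yaw 1.643
th 1.5813142949539534  r 285.1660744326535  h -8.483180977603512
```

View pics/crop5.png

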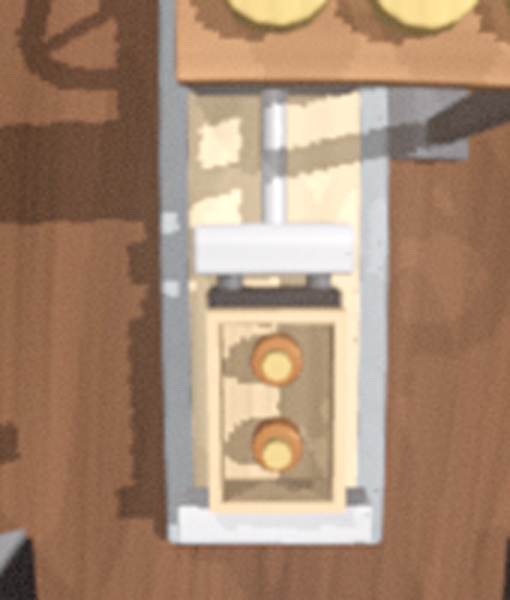

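The box is clamped between the dark pad (crop row 298) and the fence (crop row 510). I measure its centre and yaw for the lid.

```bash
python3 - <<'E'
from h import *
p,d,c=load("w_cl2")
f=lambda x,y,z: toplane(c,[[190+(x+.5)/3-.5,60+(y+.5)/3-.5]],z,True)[0]
P=np.array([f(207,308,75),f(350,306,75),f(347,508,75),f(210,510,75)]); print(np.round(tocl(P),1)); print(P.mean(0), tocl(P.mean(0)))
m=P[:2].mean(0)-P[2:].mean(0); print("yaw",np.arctan2(-m[0],m[1]), np.hypot(*m[:2]))
a,b=f(178,508,65),f(370,507,65); print("fence top front",np.round(tocl([a,b]),1))
a,b=f(209,291,61),f(341,289,61); a2,b2=f(210,305,61),f(341,303,61);print("pad top",np.round(tocl([a,b,a2,b2]),1))
e=[]
hsv=cv2.cvtColor(p,cv2.COLOR_BGR2HSV); m=cv2.inRange(hsv,np.array((10,20,170)),np.array((32,120,255)))
E
```

```text
[[ -29.2  -33.2   75. ]
 [  31.8  -32.6   75. ]
 [  31.6 -122.5   75. ]
 [ -29.5 -123.1   75. ]]
[ 596.46925741 -144.04143236   75.        ] [[  1.20030089 -77.85375656  75.        ]]
yaw 0.07262798463445005 89.92421326608154
fence top front [[ -44.8 -125.3   65. ]
 [  43.  -125.2   65. ]]
pad top [[-29.1 -27.   61. ]
 [ 29.  -26.4  61. ]
 [-28.7 -33.2  61. ]
 [ 29.  -32.6  61. ]]
```

```bash
python3 - <<'E'
from h import *
p,d,c=load("w_over")
cv2.imwrite("pics/crop6.png",cv2.resize(p[165:355,200:360],None,fx=3,fy=3,interpolation=cv2.INTER_CUBIC))
E
```

```text
(no output)
```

View pics/crop6.png

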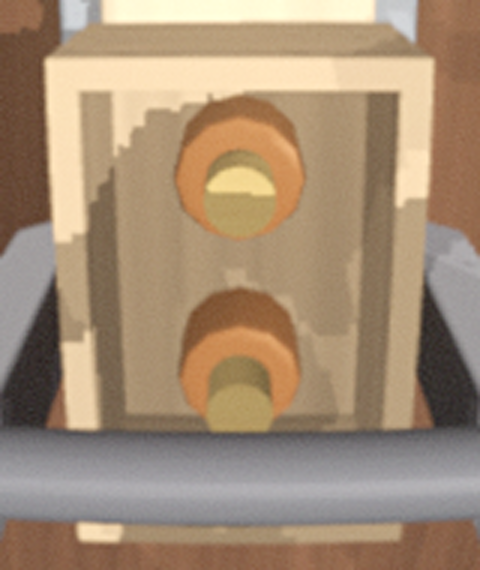

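```bash
python3 - <<'E'
from h import *
p,d,c=load("w_over")
f=lambda x,y,z: np.round(tocl(toplane(c,[[200+(x+.5)/3-.5,165+(y+.5)/3-.5]],z,True))[0],1)
for z in (163,165,167):print(f(45,58,z),f(434,58,z),f(78,543,z),f(403,543,z))
p,d,c=load("w_placed")
cv2.imwrite("pics/crop7.png",cv2.resize(p[135:255,220:340],None,fx=4.5,fy=4.5,interpolation=cv2.INTER_CUBIC))
E
```

```text
[-30.7 -29.5 163. ] [ 30.3 -29.8 163. ] [ -31.3 -121.9  163. ] [  30.6 -122.2  163. ]
[-30.3 -29.2 165. ] [ 29.9 -29.4 165. ] [ -30.9 -120.3  165. ] [  30.2 -120.6  165. ]
[-29.9 -28.9 167. ] [ 29.5 -29.1 167. ] [ -30.4 -118.7  167. ] [  29.7 -119.1  167. ]
```

View pics/crop7.png

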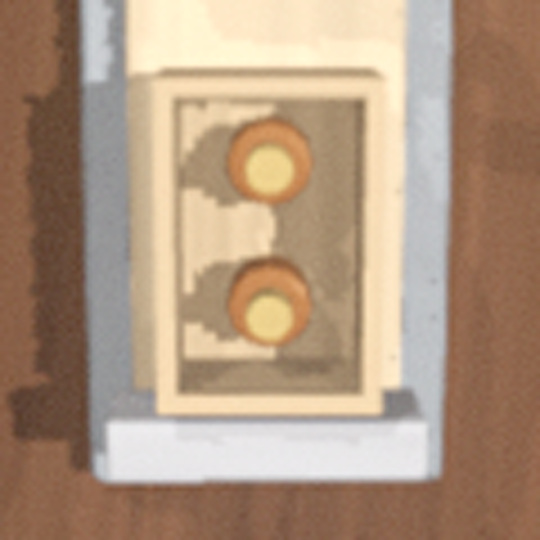

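>>> carry_out --deltas '[[[-1.0,0.1,3.0],0,1],[[-1.2,0.1,3.5],0,1],[[-1.2,0.1,3.5],0,1],[[-1.1,0,3.0],0,1],[[0,0,0],0,1],[[0,0,0],0,1],[[0,0,0],0,1]]'

```text
clock: 17.73
eef_pos: [598.6, -171.5, 205.5]
eef_rot: [3.139, 0.001, 1.647]
wrist_force: [0.1, 0.9, 0.5]
finger_gap: 94.0
```

```bash
python3 - <<'E'
from h import *
st()
p,d,c=snap("wrist","w_cl3")
cv2.imwrite("pics/crop8.png",cv2.resize(p[100:260,200:360],None,fx=3.6,fy=3.6,interpolation=cv2.INTER_CUBIC))
E
```

```text
17.73 F [0.1 0.9 0.5] gap 94.0 cl [   1.2 -105.4  205.5] yaw 1.647
th 1.5655530052557116  r 235.90183350548844  h -132.87129875693716
```

View pics/crop8.png

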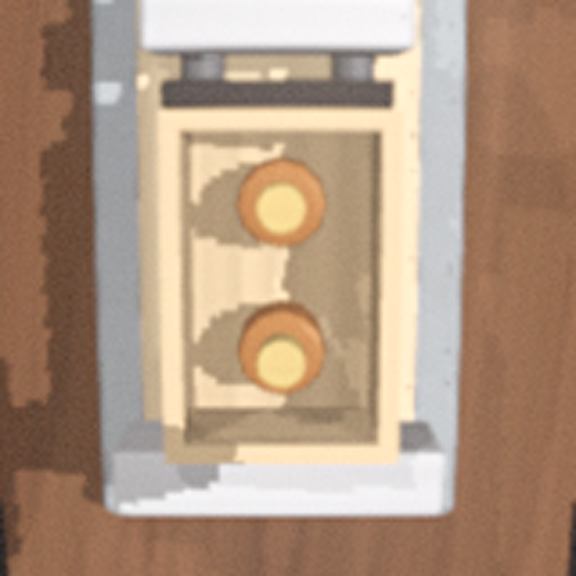

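```bash
python3 - <<'E'
from h import *
p,d,c=load("w_cl3")
f=lambda x,y,z: toplane(c,[[200+(x+.5)/3.6-.5,100+(y+.5)/3.6-.5]],z,True)[0]
P=np.array([f(162,108,75),f(402,107,75),f(400,463,75),f(165,464,75)]); print(np.round(tocl(P),1)); print(P.mean(0), tocl(P.mean(0)))
m=P[:2].mean(0)-P[2:].mean(0); print("yaw",np.arctan2(-m[0],m[1]), np.hypot(*m[:2]))
print("fence front",np.round(tocl([f(112,450,65),f(440,450,65)]),1),"back bottom",np.round(tocl([f(108,515,65),f(452,515,65)]),1))
print("bed edges",np.round(tocl([f(143,400,30),f(414,400,30),f(140,110,30),f(418,110,30)]),1))
E
```

```text
[[ -28.6  -34.2   75. ]
 [  30.   -34.    75. ]
 [  31.  -124.6   75. ]
 [ -29.7 -124.8   75. ]]
[ 596.05345013 -145.61648799   75.        ] [[  0.66687439 -79.39296158  75.        ]]
yaw 0.07552099144715063 90.57079812306976
fence front [[ -44.9 -124.    65. ]
 [  42.7 -124.1   65. ]] back bottom [[ -46.8 -142.5   65. ]
 [  46.7 -142.6   65. ]]
bed edges [[ -40.4 -119.    30. ]
 [  39.4 -119.2   30. ]
 [ -39.5  -34.5   30. ]
 [  39.1  -34.6   30. ]]
```

Box centre is (596.0, -145.6) with yaw 0.0755, 0.7 mm off the centre line, and it sits against the fence. Now to the lid.

>>> carry_out --deltas '[[[0,0,-4.0],0,1],[[0,0,-4.0],0,1],[[0,0,-4.0],0,1],[[3.9,-0.8,0],0,1],[[3.9,-0.8,0],0,1],[[3.9,-0.8,0],0,1],[[3.9,-0.8,0],0,1],[[3.9,-0.8,0],0,1],[[3.9,-0.8,0],0,1],[[3.9,-0.8,0],0,1],[[3.9,-0.8,0],0,1],[[3.9,-0.8,0],0,1],[[3.9,-0.8,0],0,1],[[3.9,-0.8,0],0,1],[[3.9,-0.8,0],0,1],[[3.9,-0.8,0],0,1],[[3.9,-0.8,0],4.9,1],[[0,0,0],0,1],[[0,0,0],0,1]]'

```text
clock: 19.37
eef_pos: [444.0, 365.5, 324.7]
eef_rot: [3.14, -0.002, 1.564]
wrist_force: [-0.1, 0.6, -0.4]
finger_gap: 93.6
```

>>> carry_out --deltas '[[[0,0,3.5],0,1],[[0,0,3.5],0,1],[[0,0,3.5],0,1],[[0,0,2.5],0,1],[[0,0,0],0,1],[[0,0,0],0,1],[[0,0,0],0,1]]'

```text
clock: 19.95
eef_pos: [446.2, 363.6, 195.8]
eef_rot: [3.139, -0.002, 1.56]
wrist_force: [0.3, -0.0, 0.6]
finger_gap: 93.9
```

```bash
python3 - <<'E'
from h import *
s=manip.read_state(); print({k:np.round(s[k],3) for k in("clock","eef_pos","eef_rot","wrist_force")})
p,d,c=snap("wrist","w_lid2")
r,k,P=rect(p,c,(15,15,180),(40,255,255),(200,100,360,235),30); print(r, cv2.boundingRect(k))
E
```

```text
{'clock': np.float64(19.95), 'eef_pos': array([446.202, 363.604, 195.847]), 'eef_rot': array([ 3.139e+00, -2.000e-03,  1.560e+00]), 'wrist_force': array([ 0.264, -0.044,  0.633])}
((444.47149658203125, 396.24578857421875), (95.63465881347656, 66.91593170166016), 89.2640151977539) (243, 121, 68, 95)
```

View pics/w_lid2.png

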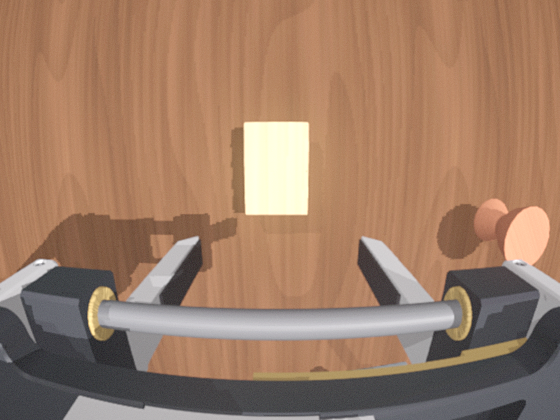

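>>> carry_out --deltas '[[[1.6,-0.1,3.0],0,1],[[1.66,-0.1,3.0],0,1],[[0,0,3.0],0,1],[[0,0,3.0],0,1],[[0,0,2.0],0,1],[[0,0,1.5],0,1],[[0,0,0.7],0,1],[[0,0,0],0,1],[[0,0,0],0,1],[[0,0,0],0,1]]'

```text
clock: 20.83
eef_pos: [444.4, 396.6, 32.8]
eef_rot: [3.14, -0.002, 1.56]
wrist_force: [-0.1, -0.3, -0.8]
finger_gap: 94.1
```

>>> carry_out --deltas '[[[0,0,0],0,0.75],[[0,0,0],0,0.5],[[0,0,0],0,0],[[0,0,0],0,0],[[0,0,0],0,0],[[0,0,0],0,0]]' --grip_force 12

```text
clock: 21.33
eef_pos: [443.6, 396.1, 31.1]
eef_rot: [3.141, -0.0, 1.56]
wrist_force: [-1.6, -0.6, 1.4]
finger_gap: 63.2
```

>>> carry_out --deltas '[[[0,0,-0.5],0,0],[[0,0,-1.5],0,0],[[0,0,-3.0],0,0],[[0,0,-4.0],0,0],[[0,0,-4.0],0,0],[[0,0,-4.0],0,0],[[0,0,-4.0],0,0],[[0,0,-4.0],0,0],[[0,0,-4.0],0,0],[[0,0,-1.0],0,0],[[0,0,0],0,0],[[0,0,0],0,0]]'

```text
clock: 22.33
eef_pos: [443.5, 396.0, 330.1]
eef_rot: [-3.141, 0.0, 1.56]
wrist_force: [0.0, -0.1, -1.6]
finger_gap: 63.9
```

```bash
python3 - <<'E'
from h import *
s=manip.read_state(); print({k:np.round(s[k],3) for k in("clock","eef_pos","eef_rot","wrist_force","finger_gap")})
p,d,c=snap("wrist","w_lid3")
Z=s["eef_pos"][2]-1.5
r=rect(p,c,(15,15,150),(40,255,255),(180,140,400,300),Z)[0]; print(r)
cv2.imwrite("pics/crop9.png",cv2.resize(p[160:360,190:370],None,fx=3,fy=3,interpolation=cv2.INTER_CUBIC))
E
```

```text
{'clock': np.float64(22.333), 'eef_pos': array([443.458, 395.965, 330.13 ]), 'eef_rot': array([-3.141,  0.   ,  1.56 ]), 'wrist_force': array([ 0.028, -0.131, -1.592]), 'finger_gap': np.float64(63.879)}
((444.0148620605469, 415.3138427734375), (80.65386199951172, 64.44805145263672), 89.30255126953125)
```

View pics/crop9.png

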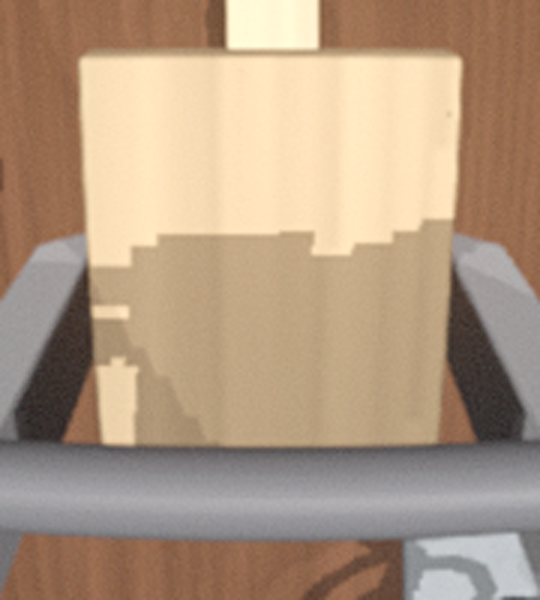

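```bash
python3 - <<'E'
from h import *
p,d,c=load("w_lid3")
f=lambda x,y,z: toplane(c,[[190+(x+.5)/3-.5,160+(y+.5)/3-.5]],z,True)[0]
e=np.array([443.458,395.965,330.13])
Rt=R.from_euler('xyz',[np.pi,0,1.560]).as_matrix()
for z in(-3,-1.5,0): print(np.round((np.array([f(80,58,e[2]+z),f(461,58,e[2]+z)])-e)@Rt,1).tolist())
E
```

```text
[[46.3, -31.6, 3.0], [46.3, 32.5, 3.0]]
[[46.5, -31.3, 1.5], [46.5, 32.2, 1.5]]
[[46.8, -31.0, -0.0], [46.7, 31.9, 0.0]]
```

>>> carry_out --deltas '[[[-2.0,0.7,0],0,0],[[-3.9,1.13,0],0,0],[[-3.9,1.13,0],0,0],[[-3.9,1.13,0],0,0],[[-3.9,1.13,0],0,0],[[-3.9,1.13,0],0,0],[[-3.9,1.13,0],0,0],[[-3.9,1.13,0],0,0],[[-3.9,1.13,0],0,0],[[-3.9,1.13,0],0,0],[[-3.9,1.13,0],0,0],[[-3.9,1.13,0],0,0],[[-3.9,1.13,0],0,0],[[-3.9,1.13,0],0,0],[[-1.3,0.4,0],0,0],[[0,0,0],-4.9,0],[[0,0,0],0,0],[[0,0,0],0,0],[[0,0,0],0,0]]'

```text
clock: 23.97
eef_pos: [595.5, -144.8, 330.1]
eef_rot: [-3.14, -0.001, 1.644]
wrist_force: [-0.6, 0.4, 0.2]
finger_gap: 63.9
```

>>> carry_out --deltas '[[[0,0,3.0],0,0],[[0,0,3.5],0,0],[[0,0,3.5],0,0],[[0,0,3.5],0,0],[[0,0,3.5],0,0],[[0,0,2.5],0,0],[[0,0,1.5],0,0],[[0,0,0],0,0],[[0,0,0],0,0],[[0,0,0],0,0]]'

```text
clock: 24.8
eef_pos: [596.3, -145.3, 122.5]
eef_rot: [3.14, 0.001, 1.645]
wrist_force: [-0.7, -0.1, 0.8]
finger_gap: 63.9
```

```bash
python3 - <<'E'
from h import *
st()
p,d,c=snap("wrist","w_lid4")
cv2.imwrite("pics/crop10.png",cv2.resize(p[60:360,160:400],None,fx=2,fy=2,interpolation=cv2.INTER_CUBIC))
E
```

```text
24.8 F [-0.7 -0.1  0.8] gap 63.9 cl [  0.9 -79.1 122.5] yaw 1.645
th 1.5651267857035651  r 162.3803670661044  h -179.55027167381016
```

View pics/crop10.png

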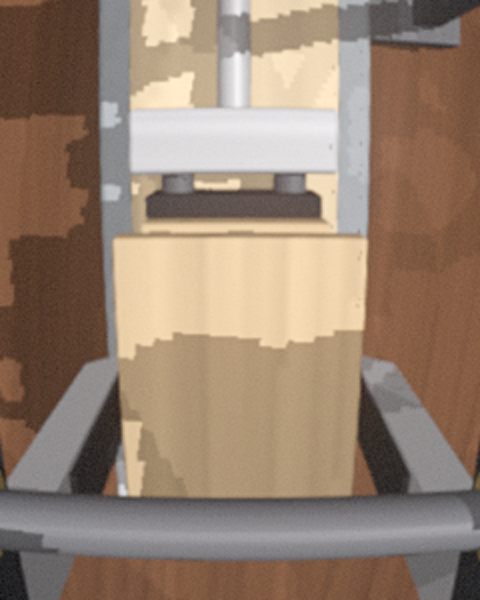

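>>> carry_out --deltas '[[[0,-0.1,1.0],0,0],[[0,0,1.2],0,0],[[0,0,0.7],0,0],[[0,0,0.4],0,0],[[0,0,0.1],0,0],[[0,0,0],0,0],[[0,0,0],0,0],[[0,0,0],0,0]]'

```text
clock: 25.52
eef_pos: [594.9, -145.7, 87.2]
eef_rot: [3.141, 0.0, 1.646]
wrist_force: [-0.1, 0.1, -1.4]
finger_gap: 63.6
```

```bash
python3 - <<'E'
from h import *
st()
snap("scene","s_lid"); q=cv2.imread("pics/s_lid.png")[190:300,190:330]; cv2.imwrite("pics/s_lidc.png",cv2.resize(q,None,fx=5,fy=5,interpolation=cv2.INTER_CUBIC))
p,d,c=snap("wrist","w_lid5")
cv2.imwrite("pics/crop11.png",cv2.resize(p[60:360,160:400],None,fx=2,fy=2,interpolation=cv2.INTER_CUBIC))
E
```

```text
25.52 F [-0.1  0.1 -1.4] gap 63.6 cl [ -0.5 -79.4  87.2] yaw 1.646
th 1.5746502936806621  r 139.93382805868865  h -206.77194831003212
```

View pics/s_lidc.png

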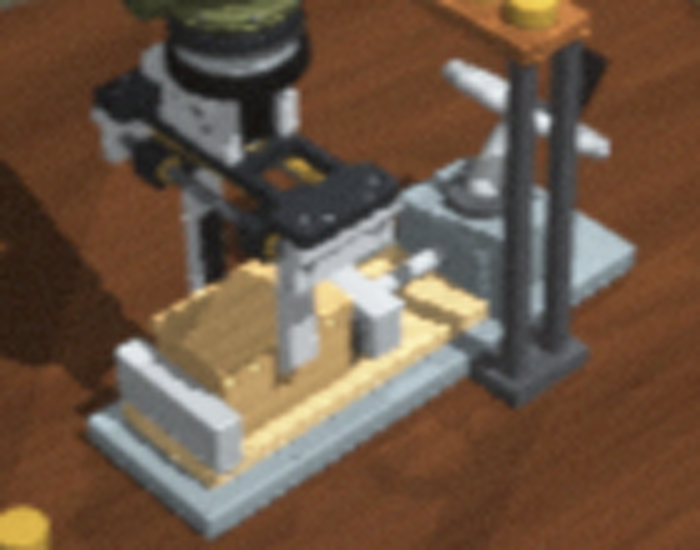

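View pics/crop11.png

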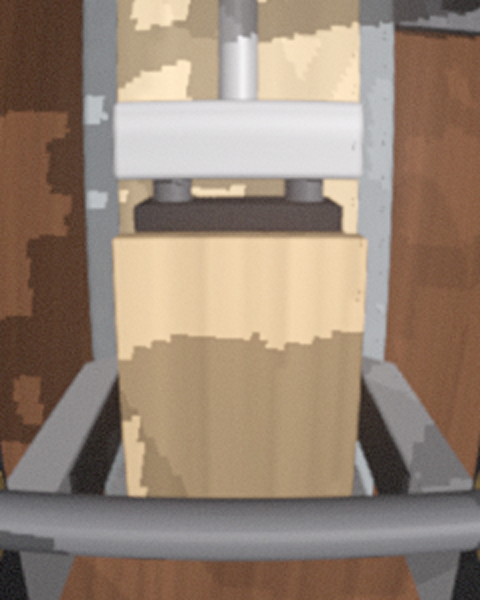

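Lid centre (crop u 240.5) and pad or carriage centre (238) agree within 1 mm. The lid is just above the box, so I lower it to contact.

>>> carry_out --deltas '[[[0,0,0.1],0,0],[[0,0,0],0,0],[[0,0,0],0,0]]'

```text
clock: 25.87
eef_pos: [594.7, -145.6, 86.0]
eef_rot: [3.142, 0.0, 1.646]
wrist_force: [-0.1, -0.1, -0.3]
finger_gap: 63.6
```

>>> carry_out --deltas '[[[0,0,0.1],0,0],[[0,0,0],0,0],[[0,0,0],0,0]]'

```text
clock: 26.12
eef_pos: [594.7, -145.7, 85.8]
eef_rot: [3.141, 0.0, 1.646]
wrist_force: [-3.4, 1.4, 7.5]
finger_gap: 64.0
```

Contact shows at 7.5 N. I release and rise straight up.

>>> carry_out --deltas '[[[0,0,0],0,0.72],[[0,0,0],0,0.8],[[0,0,0],0,0.9],[[0,0,0],0,1],[[0,0,0],0,1],[[0,0,0],0,1],[[0,0,0],0,1],[[0,0,-1.0],0,1],[[0,0,-3.0],0,1],[[0,0,-4.0],0,1],[[0,0,-4.0],0,1],[[-2.0,0,-2.0],0,1],[[-1.0,0,0],0,1],[[0,0,0],0,1],[[0,0,0],0,1],[[0,0,0],0,1]]'

```text
clock: 27.45
eef_pos: [596.4, -175.0, 223.4]
eef_rot: [-3.139, -0.001, 1.646]
wrist_force: [0.9, 0.5, -0.4]
finger_gap: 94.0
```

```bash
python3 - <<'E'
from h import *
st()
p,d,c=snap("wrist","w_fin")
cv2.imwrite("pics/crop12.png",cv2.resize(p[80:260,190:370],None,fx=3.3,fy=3.3,interpolation=cv2.INTER_CUBIC))
snap("scene","s_fin"); q=cv2.imread("pics/s_fin.png")[190:300,190:330]; cv2.imwrite("pics/s_finc.png",cv2.resize(q,None,fx=5,fy=5,interpolation=cv2.INTER_CUBIC))
snap("top","t_fin")
E
```

```text
27.45 F [ 0.9  0.5 -0.4] gap 94.0 cl [  -1.2 -108.7  223.4] yaw 1.646
th 1.5754855841582376  r 249.94030177260123  h -121.24477160591357
```

View pics/crop12.png

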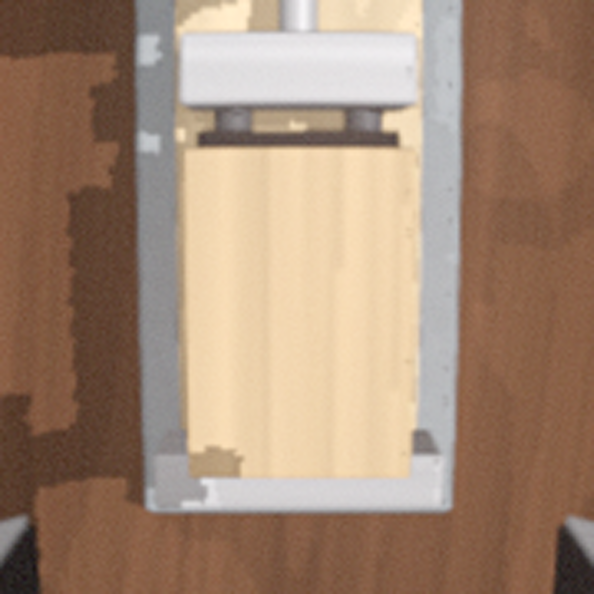

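View pics/s_finc.png

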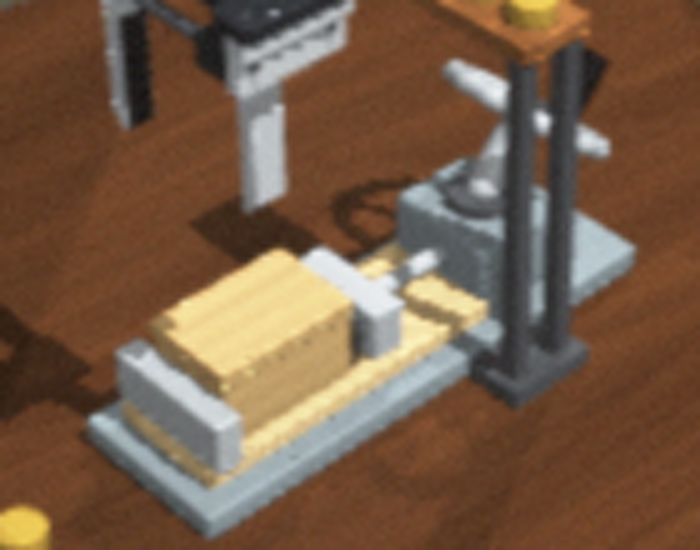

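```bash
python3 - <<'E'
from h import *
p,d,c=load("w_fin")
f=lambda x,y,z: toplane(c,[[190+(x+.5)/3.3-.5,80+(y+.5)/3.3-.5]],z,True)[0]
P=np.array([f(183,149,85),f(419,147,85),f(411,478,85),f(189,478,85)]); print(np.round(tocl(P),1)); print("lid centre cl",tocl(P.mean(0)))
m=P[:2].mean(0)-P[2:].mean(0); print("yaw",np.arctan2(-m[0],m[1]), np.hypot(*m[:2]))
print("pad top back",np.round(tocl([f(200,133,61),f(397,132,61)]),1))
t=cv2.imread("pics/t_fin.png"); t0=cv2.imread("pics/top0.png")
for n,(u0,v0,u1,v1) in dict(flask=(380,150,420,190),burner=(140,140,180,180)).items(): print(n,np.abs(t[v0:v1,u0:u1].astype(int)-t0[v0:v1,u0:u1]).mean())
E
```

```text
[[ -32.   -32.7   85. ]
 [  32.6  -32.2   85. ]
 [  31.9 -126.3   85. ]
 [ -32.1 -126.2   85. ]]
lid centre cl [[  0.10113273 -79.34129408  85.        ]]
yaw 0.07139505885140322 93.79633208188486
pad top back [[-29.5 -27.5  61. ]
 [ 28.7 -27.3  61. ]]
flask 14.717708333333333
burner 3.8602083333333335
```

```bash
python3 - <<'E'
from h import *
for n in("top0","t_fin"):
    h=cv2.cvtColor(cv2.imread(f"pics/{n}.png"),cv2.COLOR_BGR2HSV)[150:190,380:420]
    m=cv2.inRange(h,np.array((20,120,120)),np.array((35,255,255))); v,u=np.nonzero(m); print(n,"cap",u.mean()+380,v.mean()+150,len(u))
print(manip.read_state()["clock"]); print(workorder.sign_off())
E
```

```text
top0 cap 404.6455696202532 160.0759493670886 79
t_fin cap 404.68831168831167 160.0 77
27.6
the job is handed in; nothing more can be done
None
```

The box is clamped on the bed with the lid lying centred on it, and I handed the job in at 27.6 s with the gripper clear of everything. No verdict comes back, so the checks below are my own measurements.

- **Box:** I set it down on the bed and released it. I then wound the knob from a wheel angle of about 0.37 to 10.83 rad. The moves allow no tilt, so I held the gripper upright near the knob's outer end to clear the ledge. Forces stayed small during winding, at most about 5 N per axis in the readings.
- **Lid check:** it lies at (0.1, -79.3) mm in the clamp's frame, against (0.7, -79.4) mm for the clamped box. The two are square to each other within about 0.005 rad.
- **Clamping force:** the pad force was not measured. I infer about 9 N from the wheel angle, and the pictures show the box between pad and fence.
- **Disagreement:** one far view of the clamped box put its centre about 1.5 mm off in y. The closer view I used agreed with the fence position.
- **Bystanders:** the flask's cap is in the same place to 0.1 pixel. The burner's image patch is nearly unchanged, and the arm never went near either one.

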